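# Lock the spray-chamber gland with its snap ring

## Task

On the gland mount, first press the blue collar fully home by one of its tabs. Then use the closed fingertips like circlip pliers: enter between the two eyes of the brass snap ring, open the fingers to spread it just enough to pass the bead on the neck without overstretching it, bring it down, and let it contract fully into the lower groove. Leave the collar home and the other things on the bench undisturbed.

Things in the scene. Friction and masses are not known exactly. Their poses are not given: they have to be found in the camera images.
- mount: Fixed gland mount on the black bench: grey plate 215 x 240 x 18 mm with an upright round neck. Origin on the bench top, on the neck's axis; +y is the left, -x the side of the ring's eyes, +x that of its guide rod (56 mm from the axis, 76 mm tall). Turned about z. Neck heights: lower groove 34-45 mm (radius 34), bead 45-53 (radius 39), upper groove 53-63, cap 63-73 (radius 39), nozzle to 84.
- collar (a joint): Travel of the blue collar down the neck, m: 0 is highest (16 mm proud), 0.016 is fully home on a hard stop. Moves stiffly (about 4 N) and stays where left. It starts 9 to 16 mm proud, where it covers the lower groove and stops the ring from getting down to it.
- tab_left (a point): Point on the upper face of the collar's left (+y) tab, a flat blue pad 42 mm (x) by 40 mm (y), 12 mm thick; the point is 80 mm from the neck's axis and moves with the collar. Pad top 50 mm above the bench with the collar highest, 34 mm when home.
- tab_right (a point): The same on the right (-y) tab.
- snap (a joint): Travel of the whole ring down the neck and guide rod, m: 0 = parked in the upper groove on top of the bead, underside at 53 mm; 0.018 = at the lower groove, underside at 35 mm. From 0.015 it is below the bead and can contract into the groove. Spread, it slides freely (about 120 g) and follows the fingers that spread it, or sinks by its weight.
- ring_left (a joint): Angle of the ring's left arm about the guide rod, rad: 0 = fully contracted; grows as the left eye is pushed outwards. A spring draws it back (3 N at the eye at 0, 6 N at 0.1 rad). Each arm clears the bead from 0.065 rad (eye moved 8 mm); beyond 0.13 rad (eye moved 16 mm) the ring is overstretched and spoilt; its stop is past that, at 0.20 rad.
- ring_right (a joint): The same for the right arm.
- ring_gap (a point): Point midway between the ring's two upright eyes, at half their height; moves down with the ring; 65 mm in front (-x) of the neck's axis. Eyes: brass lugs, dark hole on top, 28 mm tall (14 mm above and below this point), 22 mm long in x, flat inner faces; clear gap 50 mm contracted, 66 mm passes the bead, 81 mm is too much. Nothing stands between them down to the base plate.
- eye_left (a point): Middle of the inner face of the left (+y) eye; moves with the arm.
- eye_right (a point): Middle of the inner face of the right (-y) eye; moves with the arm.
- spares_tray: White tray of spare rings, 110 x 80 x 22 mm, a bystander beside the mount. Origin under its centre.
- pliers: Red-handled pliers lying beside the mount, about 155 mm long, a bystander. Origin under the pivot.
- tube_rack: Blue rack of sample tubes, 70 x 200 mm, 107 mm tall, a bystander. Origin under its centre.
- wash_bottle: White bottle with red cap, 70 mm wide, 160 mm tall, a bystander. Origin under its centre.
- beaker: Glass beaker, 70 mm wide, 85 mm tall, a bystander. Origin under its centre.
- cathode_lamp: Lying glass lamp with a black socket, 135 mm long, a bystander. Origin under the socket's end.
- screwdriver: Lying screwdriver, a bystander.

How it is judged:
By the outcome, as a careful person would: the job done as asked, in the order asked, and still so for the second after the job is handed in, with the robot touching nothing.
It also fails if it takes over 43 s, if anything falls off the work surface, if the arm or the gripper's body presses on something with over 40 N, if the wrist force passes 120 N, or if a joint passes its speed limit or range.

## Robot

A 6-joint arm with a two-finger parallel gripper is mounted at the origin on the work surface. World frame = base frame: x ahead of the robot, y to its left, z up, the work surface at z = 0. Lengths are in m, angles in rad, forces in N, time in s.
With the tool pointing down it reaches from about 0.3 to 0.775 m from the base axis. Payload 14.6 kg.
Tool frame: the origin (TCP) lies on the centre line of the jaws, within the pads' length; the fingertips stand 19 mm ahead of it and the grasp point (between the pads) is the TCP; y points along the fingers, x is the direction in which the jaws open and shut, and the axes are right-handed (so a half turn about y gives the same grasp; the last joint's range is limited). The gripper opens to 94 mm and grips with 3 to 60 N. Pads are 16 mm wide; open, the fingers measure 119 mm over their backs; the gripper's body (75 mm by 177 mm) begins 78 mm behind the grasp point.
Start: joints at [-1.22, 0.3, 1.521, -0, 1.321, -0.067], TCP at [0.223, -0.503, 0.224] pointing down, gripper open.
Joint ranges: [-3.03, 3.03], [-0.79, 2.21], [0.23, 2.52], [-1.04, 4.18], [0, 3.07], [-2.55, 2.55]. Speed limits (rad/s): [2.22, 2.22, 2.57, 3.14, 3.14, 3.14].

## Interface

Orientations are given as [roll, pitch, yaw] about the fixed x, y, z axes, in that order (R = Rz(yaw) Ry(pitch) Rx(roll)).
In Python, from station import ctrl, optics gives the robot as it stands.
- The arm moves only by the tool jog_arm, never from a script. Its argument "targets" is a list of rows, each a list of 3 entries, a list of its own where there are three numbers: the finger opening in cm, from 0 to 9.4, then the shift along the tool's x, y, z in cm, then the turn about the tool's y in rad. A call has 1 to 10 rows; each row is the pose to reach, as a shift and turn from the pose commanded when the call began, along the tool's axes at that moment; what a row does not reach only later rows make up. A row lasts 1/10 s, in which the tool goes at most 50 mm and 8.59 degrees, less where a joint would pass 70% of its speed; a pose out of reach is approached as far as the arm can. A call with a gripper value outside its range is refused whole. The fingers move at their own pace and stop on an object; "grip_force" is the grip in N (left out, the last holds). Time passes only in rows, so rows that repeat a pose let the fingers close. It gives the time, the measured TCP pose, the force and the opening at its end, in the units of the state.
- ctrl.get_obs(): the state, without advancing time (a new reading comes with each control period).
- optics.camera(name): name is "side" or "top" or "wrist"; returns a dict with "img" (400x640x3 uint8, red, green, blue), "range_z" (400x640 float32, m along the optical axis (not along the pixel's ray), 0 where there is no reading), "camera_matrix" (3x3 intrinsics, pixels), "world_to_cam" (4x4, takes a point from world to camera coordinates); the wrist camera has in their place "mount" (4x4, takes a point from camera to tool coordinates, whose origin is the TCP and whose axes are the tool frame's). Camera axes: x right, y up, looking along -z (the intrinsics and any distortion apply to the point x, -y, -z); pixel columns grow to the right and rows downward; lengths in m; the calibration is good to about 2 mm. A picture is of the moment at which its call begins: read the wrist's pose just before it.
- ctrl.hand_in(): hands the job in, once; it reports no verdict.
The state is a dict: "time_s": time; "qpos": joint angles; "joint_vel": joint speeds; "tau": joint torques, N m; "ee_pos": TCP position; "eef_rot": TCP orientation; "force": force on the tool from outside, world axes, zero at the start; "moment": the same for the moment, N m; "grip_width": finger opening in m.
Only numpy, scipy, OpenCV 4.12 (cv2) and the standard library are available. Lean on these libraries where they do the work, as an engineer would, in place of code of your own. Each camera call takes 0.05 s, during which the arm holds its last target. There are 200 camera calls.

## Working session

There is one attempt and no reset: what is moved stays moved. The work goes in short steps, Python scripts to look and compute and a tool call to move; the robot and the scene stay as the last step left them, time stands still between calls to the robot, and variables do not carry over. Pictures are saved under pics/ and viewed, about 8 in all and at most 12, crops included, and the job is handed in when it is done.

Besides the shell and the picture viewer there is one more tool, called after "Emit:" as name(argument=value, ...), one argument or row to a line, values as JSON. jog_arm: Moves the arm, as the interface text tells. Its arguments: {"type":"object","properties":{"targets":{"type":"array","items":{"type":"array"}},"grip_force":{"type":"number"}},"required":["targets"]}

```bash
mkdir -p pics; ls
cat > h.py <<'E'
import numpy as np, cv2
from station import ctrl, optics
from scipy.spatial.transform import Rotation as R
def snap(n):
    o=ctrl.get_obs(); d=optics.camera(n); d=dict(d)
    if 'mount' in d:
        T=np.eye(4);T[:3,:3]=R.from_euler('xyz',o['eef_rot']).as_matrix();T[:3,3]=o['ee_pos']
        d['c2w']=T@d['mount']
    else: d['c2w']=np.linalg.inv(d['world_to_cam'])
    return d
def save(d,f): cv2.imwrite(f,d['img'][:,:,::-1])
def pt(d,u,v,z=None):
    """world point of pixel by depth (z None) or on plane z"""
    K=d['camera_matrix']; r=np.array([(u-K[0,2])/K[0,0],-(v-K[1,2])/K[1,1],-1.])
    o=d['c2w'][:3,3]; w=d['c2w'][:3,:3]@r
    s=np.median(d['range_z'][int(v)-1:int(v)+2,int(u)-1:int(u)+2]) if z is None else (z-o[2])/w[2]
    return o+s*w
E
python3 - <<'E'
from h import *
import pickle
print(ctrl.get_obs())
for n in ['top','side']:
    d=snap(n); print({k:np.shape(v) for k,v in d.items()}); save(d,f'pics/{n}0.png'); pickle.dump(d,open(n+'0.pkl','wb'))
    print(d['camera_matrix'],d['c2w'].round(3))
E
```

```text
pics
{'time_s': 0.0, 'qpos': array([-1.21960685e+00,  3.00422520e-01,  1.52158827e+00, -1.62544811e-05,
        1.32071255e+00, -6.65917728e-02]), 'joint_vel': array([-0.00036811, -0.00022473, -0.00095365,  0.00046811, -0.00229076,
       -0.00042171]), 'tau': array([-5.08915873e-04, -5.31813526e+01, -3.52738559e+01,  7.08053727e-02,
        2.44317355e-02, -1.04346250e-04]), 'ee_pos': array([ 0.2230659 , -0.50246322,  0.22390993]), 'eef_rot': array([-1.57073680e+00,  1.12922418e-03, -1.15301101e+00]), 'force': array([-0.63171519,  0.47839615, -0.1797966 ]), 'moment': array([-0.02640783,  0.00523946, -0.00510862]), 'grip_width': 0.09395720461353166}
{'img': (400, 640, 3), 'range_z': (400, 640), 'camera_matrix': (3, 3), 'world_to_cam': (4, 4), 'c2w': (4, 4)}
[[430.10223146   0.         320.74933841]
 [  0.         430.10223146 195.32751165]
 [  0.           0.           1.        ]] [[ 0.004  0.984 -0.18   0.313]
 [-1.     0.003 -0.008 -0.016]
 [-0.008  0.18   0.984  1.563]
 [ 0.     0.     0.     1.   ]]
{'img': (400, 640, 3), 'range_z': (400, 640), 'camera_matrix': (3, 3), 'world_to_cam': (4, 4), 'c2w': (4, 4)}
[[420.82719937   0.         317.90895809]
 [  0.         420.82719937 198.94961382]
 [  0.           0.           1.        ]] [[ 1.     0.023 -0.012  0.534]
 [-0.025  0.702 -0.712 -0.956]
 [-0.008  0.712  0.702  1.044]
 [ 0.     0.     0.     1.   ]]
```

View pics/top0.png

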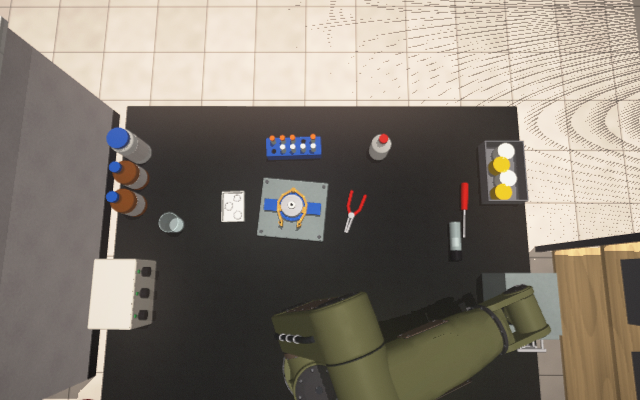

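View pics/side0.png

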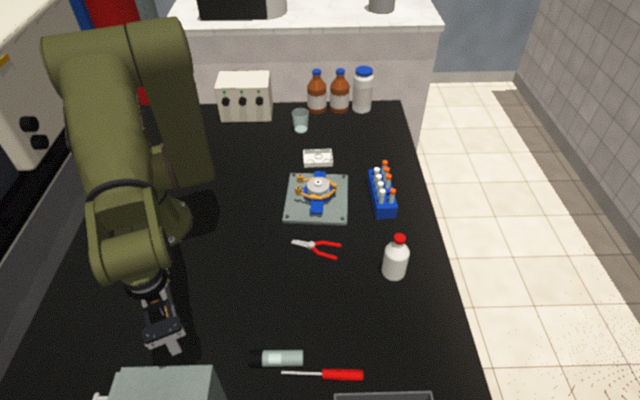

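Top view: mount at about (292,209), eyes toward the robot (about (281,228) and (299,229)), tabs at (270,205) and (314,209), tray left, pliers right. Next, enlarged crops.

Run:
```python
from h import *
import pickle
t=pickle.load(open('top0.pkl','rb'));s=pickle.load(open('side0.pkl','rb'))
a=cv2.resize(t['img'][170:250,250:335],None,fx=7,fy=7,interpolation=cv2.INTER_CUBIC)
b=cv2.resize(s['img'][160:230,275:355],None,fx=7,fy=7,interpolation=cv2.INTER_CUBIC)
cv2.imwrite('pics/ta.png',a[:,:,::-1]);cv2.imwrite('pics/sb.png',b[:,:,::-1])
for n,p in dict(neck=(291,205),tl=(270,205),tr=(315,209),plate=(280,183),pl2=(310,235),bench=(200,260)).items(): print(n,pt(t,*p).round(4))
```

```text
neck [0.5485 0.0998 0.0844]
tl [0.5549 0.1783 0.0427]
tr [0.541  0.0171 0.0421]
plate [0.6408 0.1469 0.0175]
pl2 [0.4499 0.0348 0.0213]
bench [ 3.603e-01  4.312e-01 -2.000e-04]
```

View pics/ta.png

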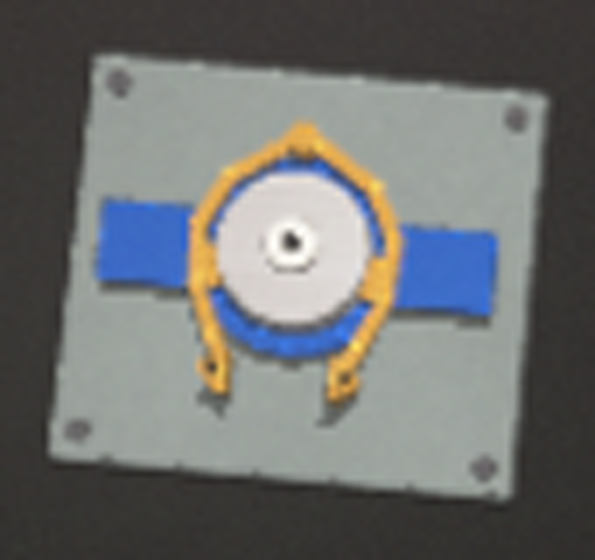

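```bash
cat >> h.py <<'E'
N=np.array([.5485,.0998]); YM=-.087   # mount axis, yaw
def mw(x,y): c,s=np.cos(YM),np.sin(YM); return N+[c*x-s*y,s*x+c*y]
def go(x,y,z,yaw=None):
    """shift cm in tool axes + turn to reach world point/yaw"""
    o=ctrl.get_obs(); M=R.from_euler('xyz',o['eef_rot']).as_matrix()
    d=M.T@(np.array([x,y,z])-o['ee_pos'])*100
    t=0 if yaw is None else -(yaw-o['eef_rot'][2])
    print('t',round(o['time_s'],2),'shift',d.round(2),'turn',round((t+np.pi)%(2*np.pi)-np.pi,3))
E
python3 - <<'E'
from h import *
d=snap('wrist'); print(d['mount'].round(3))
p=mw(-.065,0); print(p); go(*p,.25,1.484)
print(mw(0,.08),mw(0,-.08))
E
```

```text
[[ 1.    -0.     0.001 -0.001]
 [ 0.001  0.227 -0.974 -0.16 ]
 [-0.     0.974  0.227  0.065]
 [ 0.     0.     0.     1.   ]]
[0.48374584 0.10544787]
t 0.15 shift [-44.99  -2.56  48.49] turn -2.637
[0.55545122 0.17949743] [0.54154878 0.02010257]
```

Emit:
jog_arm(
  targets=[
    [0, [-45, -2.6, 48.5], -2.637],
    [0, [-45, -2.6, 48.5], -2.637],
    [0, [-45, -2.6, 48.5], -2.637],
    [0, [-45, -2.6, 48.5], -2.637],
    [0, [-45, -2.6, 48.5], -2.637],
    [0, [-45, -2.6, 48.5], -2.637],
    [0, [-45, -2.6, 48.5], -2.637],
    [0, [-45, -2.6, 48.5], -2.637],
    [0, [-45, -2.6, 48.5], -2.637],
    [0, [-45, -2.6, 48.5], -2.637],
  ],
  grip_force=20,
)

```text
time_s: 1.15
ee_pos: [0.4203, -0.0414, 0.2443]
eef_rot: [-1.571, -0.0, 0.353]
force: [0.4, -0.7, 0.3]
grip_width: 0.0172
```

Run:
```python
from h import *
o=ctrl.get_obs(); print(o['ee_pos'],o['eef_rot'],o['qpos'],o['grip_width'])
go(*mw(-.065,0),.25,1.484)
```

```text
[ 0.4202992  -0.041408    0.24428711] [-1.57103581e+00 -3.29667986e-04  3.53181063e-01] [-1.84951553e-01 -7.39150416e-03  1.82612123e+00 -3.78325944e-05
  1.32245711e+00 -5.38123285e-01] 0.017230339009306078
t 1.15 shift [11.03 -0.57 11.58] turn -1.131
```

Emit:
jog_arm(
  targets=[
    [0, [9, -0.5, 9.5], -1.1],
    [0, [9, -0.5, 9.5], -1.1],
    [0, [9, -0.5, 9.5], -1.1],
    [0, [9, -0.5, 9.5], -1.1],
    [0, [9, -0.5, 9.5], -1.1],
    [0, [9, -0.5, 9.5], -1.1],
    [0, [9, -0.5, 9.5], -1.1],
    [0, [9, -0.5, 9.5], -1.1],
    [0, [9, -0.5, 9.5], -1.1],
    [0, [9, -0.5, 9.5], -1.1],
  ],
)

```text
time_s: 2.15
ee_pos: [0.4723, 0.0764, 0.249]
eef_rot: [-1.571, 0.0, 1.445]
force: [0.0, 0.0, 0.1]
grip_width: 0.0006
```

Run:
```python
from h import *
import pickle
d=snap('wrist'); save(d,'pics/w1.png'); pickle.dump(d,open('w1.pkl','wb'))
o=ctrl.get_obs(); print(o['ee_pos'],o['eef_rot'],o['qpos'],o['grip_width'])
go(*mw(-.065,0),.25,1.484); go(*mw(0,.08),.10,1.484); go(*mw(0,-.08),.10,1.484)
```

```text
[0.47231012 0.07644768 0.24902466] [-1.57068024e+00  2.00089763e-05  1.44522238e+00] [ 8.38942849e-02  1.19681157e-01  1.68079399e+00  4.68998771e-06
  1.34123522e+00 -1.36132917e+00] 0.00024067384711966197
t 2.2 shift [ 3.02 -0.1  -0.77] turn -0.039
t 2.2 shift [11.27 14.9  -6.96] turn -0.039
t 2.2 shift [-4.72 14.9  -7.58] turn -0.039
```

View pics/w1.png

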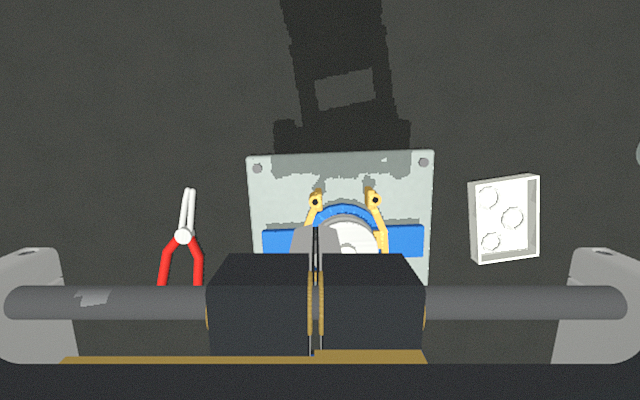

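Wrist view: eyes' tops at (316,201) and (375,199), tabs at (278,240)/(408,240), closed fingers in the foreground; nothing between the eyes.

Run:
```python
from h import *
import pickle
d=pickle.load(open('w1.pkl','rb')); t=pickle.load(open('top0.pkl','rb'))
def mf(p): 
    q=p[:2]-N; c,s=np.cos(YM),np.sin(YM); return np.array([c*q[0]+s*q[1],-s*q[0]+c*q[1],p[2]]).round(4)
for n,p in dict(eR=(316,204),eL=(375,200),tR=(278,240),tL=(408,240),hR=(257,167),hL=(423,161),capish=(343,240)).items():
    print(n,pt(d,*p).round(4),mf(pt(d,*p)))
# top: hole pixels of eyes, corner holes
for n,p in dict(eR=(250+344/7,170+380/7),eL=(250+210/7,170+368/7),hBL=(250+78/7,170+430/7),hBR=(250+484/7,170+467/7),hTL=(250+119/7,170+82/7),hTR=(250+515/7,170+118/7)).items():
    z=.0845 if n[0]=='e' else .018
    print(n,mf(pt(t,*p,z)),mf(pt(t,*p)), pt(t,*p,z).round(4))
# blue mask wrist: points on tabs
hsv=cv2.cvtColor(d['img'],cv2.COLOR_RGB2HSV); m=(hsv[...,0]>100)&(hsv[...,0]<125)&(hsv[...,1]>150)
P=np.array([mf(pt(d,u,v)) for v,u in zip(*np.nonzero(m)) if 150<v<260])
for sgn in (1,-1):
    Q=P[(P[:,1]*sgn>.062)&(P[:,2]>.03)]; print(len(Q),Q.min(0),Q.max(0),np.median(Q,0))
# brass eye masks
m=(hsv[...,0]>12)&(hsv[...,0]<30)&(hsv[...,1]>110)
P=np.array([mf(pt(d,u,v)) for v,u in zip(*np.nonzero(m)) if 150<v<245])
for sgn in (1,-1):
    Q=P[(P[:,1]*sgn>0)&(P[:,0]<-.055)&(P[:,2]>.06)]; print(len(Q),np.percentile(Q,[2,50,98],axis=0))
```

```text
eR [0.4861 0.0766 0.082 ] [-0.0602 -0.0285  0.082 ]
eL [0.4898 0.141  0.0815] [-0.062   0.0359  0.0815]
tR [0.5354 0.0226 0.0437] [-0.0063 -0.0781  0.0437]
tL [0.5558 0.1842 0.0441] [-0.0001  0.0847  0.0441]
hR [0.4437 0.0075 0.0224] [-0.0963 -0.101   0.0224]
hL [0.4624 0.2147 0.0223] [-0.0957  0.107   0.0223]
capish [0.5344 0.1019 0.0734] [-0.0142  0.0009  0.0734]
eR [-0.0646 -0.035   0.0845] [-0.064  -0.0346  0.0792] [0.4811 0.0706 0.0845]
eL [-0.0647  0.0315  0.0845] [-0.0642  0.032   0.0803] [0.4868 0.1368 0.0845]
hBL [-0.0955  0.1033  0.018 ] [-0.0957  0.1028  0.0213] [0.4624 0.211  0.018 ]
hBR [-0.0955 -0.1065  0.018 ] [-0.0958 -0.1065  0.0211] [0.4441 0.002  0.018 ]
hTL [0.0883 0.103  0.018 ] [0.0879 0.1027 0.02  ] [0.6454 0.1947 0.018 ]
hTR [ 0.0877 -0.1059  0.018 ] [ 0.0872 -0.1059  0.0205] [ 0.6267 -0.0133  0.018 ]
1023 [-0.0181  0.0621  0.0346] [0.022  0.1034 0.0461] [-0.0008  0.0834  0.0442]
665 [-0.0184 -0.0981  0.035 ] [ 0.0111 -0.0624  0.0452] [-0.0057 -0.0803  0.044 ]
205 [[-0.073     0.0282    0.061   ]
 [-0.065     0.0316    0.0805  ]
 [-0.0553    0.041328  0.0817  ]]
171 [[-0.0731  -0.036    0.06162]
 [-0.0661  -0.0283   0.0806 ]
 [-0.0553  -0.02274  0.08182]]
```

Emit:
jog_arm(
  targets=[
    [0, [4, 2, -2.3], -0.039],
    [0, [8, 4, -4.6], -0.039],
    [0, [11.7, 6, -7], -0.039],
    [0, [11.7, 10, -7], -0.039],
    [0, [11.7, 13, -7], -0.039],
    [0, [11.7, 15, -7], -0.039],
    [0, [11.7, 15, -7], -0.039],
    [0, [11.7, 15, -7], -0.039],
  ],
)

```text
time_s: 3.0
ee_pos: [0.5566, 0.1839, 0.0998]
eef_rot: [-1.571, -0.0, 1.485]
force: [0.4, 0.0, -0.0]
grip_width: 0.0002
```

Run:
```python
from h import *
go(*mw(0,.085),.064,1.484); go(*mw(0,.085),.053,1.484)
```

```text
t 3.0 shift [0.05 3.58 0.07] turn 0.001
t 3.0 shift [0.05 4.68 0.07] turn 0.001
```

Emit:
jog_arm(
  targets=[
    [0, [0, 2, 0], 0],
    [0, [0, 3, 0], 0],
    [0, [0, 3.5, 0], 0],
    [0, [0, 3.9, 0], 0],
    [0, [0, 4.2, 0], 0],
    [0, [0, 4.4, 0], 0],
    [0, [0, 4.6, 0], 0],
    [0, [0, 4.6, 0], 0],
  ],
)

```text
time_s: 3.8
ee_pos: [0.5564, 0.1839, 0.0533]
eef_rot: [-1.571, -0.0, 1.486]
force: [-0.7, -1.4, 2.3]
grip_width: -0.0001
```

Emit:
jog_arm(
  targets=[
    [0, [0, 0.1, 0], 0],
    [0, [0, 0.2, 0], 0],
    [0, [0, 0.2, 0], 0],
  ],
)

```text
time_s: 4.1
ee_pos: [0.5567, 0.184, 0.0528]
eef_rot: [-1.572, -0.0, 1.486]
force: [-8.5, -3.2, 18.8]
grip_width: 0.0004
```

Emit:
jog_arm(
  targets=[
    [0, [0, 0.05, 0], 0],
    [0, [0, 0.05, 0], 0],
  ],
)

```text
time_s: 4.3
ee_pos: [0.5567, 0.184, 0.0527]
eef_rot: [-1.572, -0.0, 1.486]
force: [-8.4, -2.6, 22.6]
grip_width: 0.0003
```

Emit:
jog_arm(
  targets=[
    [0, [0, -4, 0], 0],
    [0, [0, -9, 0], 0],
    [0, [0, -12, 0], 0],
    [0, [0, -12, 0], 0],
    [0, [0, -12, 0], 0],
  ],
)

```text
time_s: 4.8
ee_pos: [0.5563, 0.184, 0.1705]
eef_rot: [-1.571, -0.0, 1.486]
force: [0.7, 0.2, -0.8]
grip_width: 0.0004
```

Run:
```python
from h import *
go(*mw(-.065,.001),.17,1.484); go(*mw(-.065,.001),.12,1.484)
```

```text
t 4.8 shift [-8.34  0.04  6.56] turn 0.002
t 4.8 shift [-8.34  5.04  6.56] turn 0.002
```

Emit:
jog_arm(
  targets=[
    [0, [-4, 0, 3.3], 0],
    [0, [-8.3, 0, 6.6], 0],
    [0, [-8.3, 0, 6.6], 0],
    [0, [-8.3, 3, 6.6], 0],
    [0, [-8.3, 5, 6.6], 0],
    [0, [-8.3, 5, 6.6], 0],
    [0, [-8.3, 5, 6.6], 0],
  ],
)

```text
time_s: 5.5
ee_pos: [0.4835, 0.107, 0.1203]
eef_rot: [-1.569, 0.0, 1.486]
force: [1.1, 0.3, 0.2]
grip_width: 0.0004
```

Run:
```python
from h import *
import pickle
d=snap('wrist'); pickle.dump(d,open('w2.pkl','wb'))
save(d,'pics/w2.png'); go(*mw(-.065,.001),.12,1.484)
```

```text
t 5.55 shift [-0.06  0.09 -0.01] turn 0.002
```

View pics/w2.png

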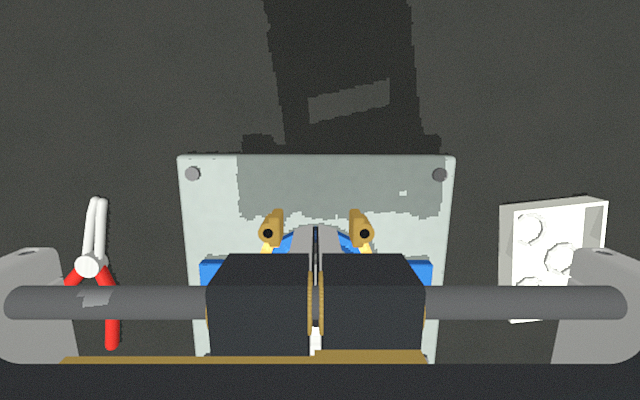

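Eyes at (268,233) and (366,233), mid 317; finger line at 316: centred. Entering.

Emit:
jog_arm(
  targets=[
    [0, [0, 1.5, 0], 0],
    [0, [0, 3, 0], 0],
    [0, [0, 4.0, 0], 0],
    [0, [0, 4.5, 0], 0],
    [0.8, [0, 4.5, 0], 0],
    [1.5, [0, 4.5, 0], 0],
    [1.8, [0, 4.5, 0], 0],
    [2.0, [0, 4.5, 0], 0],
    [2.0, [0, 4.5, 0], 0],
  ],
)

```text
time_s: 6.45
ee_pos: [0.4836, 0.1068, 0.0759]
eef_rot: [-1.571, -0.0, 1.486]
force: [-0.1, 0.4, 0.7]
grip_width: 0.0199
```

Run:
```python
from h import *
d=snap('wrist'); 
b=cv2.resize(d['img'][200:280,230:400],None,fx=4,fy=4,interpolation=cv2.INTER_CUBIC)
cv2.imwrite('pics/w3.png',b[:,:,::-1]); go(*mw(-.065,.001),.075,1.484)
```

```text
t 6.5 shift [-0.04  0.08 -0.03] turn 0.002
```

View pics/w3.png

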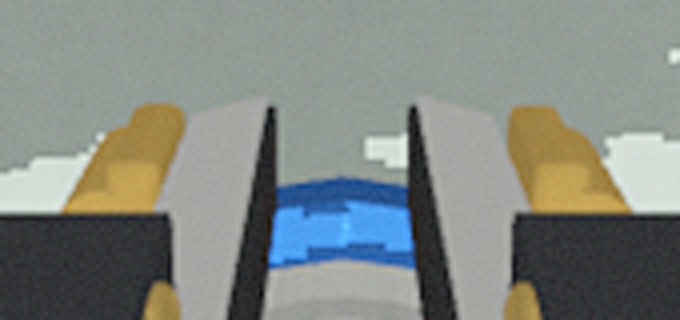

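Fingers straddled by the eyes with about 2 mm clearance each side, symmetric within 1 mm. Opening gradually.

Emit:
jog_arm(
  targets=[
    [2.4, [0, 0, 0], 0],
    [2.8, [0, 0, 0], 0],
    [3.2, [0, 0, 0], 0],
    [3.6, [0, 0, 0], 0],
    [4.0, [0, 0, 0], 0],
    [4.3, [0, 0, 0], 0],
    [4.6, [0, 0, 0], 0],
    [4.7, [0, 0, 0], 0],
    [4.7, [0, 0, 0], 0],
    [4.7, [0, 0, 0], 0],
  ],
)

```text
time_s: 7.5
ee_pos: [0.4848, 0.1067, 0.076]
eef_rot: [-1.574, -0.0, 1.486]
force: [9.6, -0.3, -3.6]
grip_width: 0.0469
```

Run:
```python
from h import *
import pickle
t=snap('top'); d=snap('wrist'); pickle.dump((t,d),open('w4.pkl','wb'))
a=cv2.resize(d['img'][150:290,220:410],None,fx=4,fy=4,interpolation=cv2.INTER_CUBIC)
cv2.imwrite('pics/w4.png',a[:,:,::-1]); print(ctrl.get_obs()['force'])
```

```text
[ 9.55271831 -0.21294347 -3.16863317]
```

View pics/w4.png

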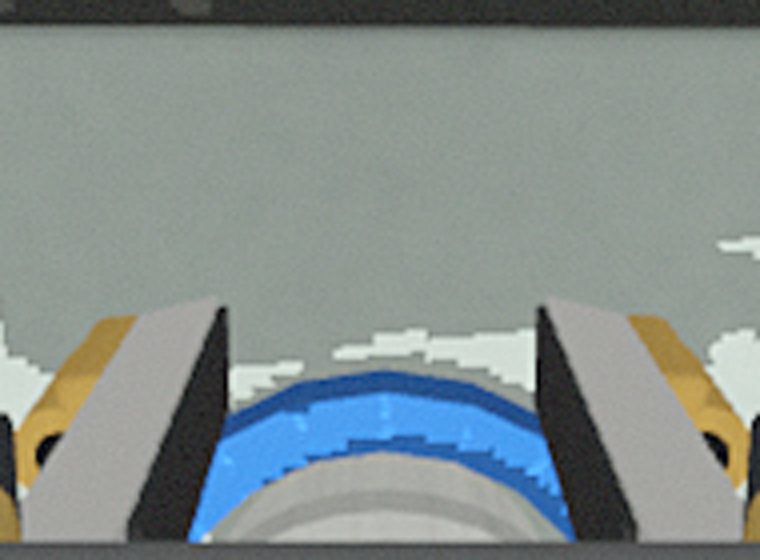

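Both eyes bear on the fingers, spread symmetrically to about 72 mm. Bringing it down.

Emit:
jog_arm(
  targets=[
    [4.7, [0, 0.2, 0], 0],
    [4.7, [0, 0.4, 0], 0],
    [4.7, [0, 0.6, 0], 0],
    [4.7, [0, 0.8, 0], 0],
    [4.7, [0, 1.0, 0], 0],
    [4.7, [0, 1.2, 0], 0],
    [4.7, [0, 1.4, 0], 0],
    [4.7, [0, 1.6, 0], 0],
    [4.7, [0, 1.8, 0], 0],
    [4.7, [0, 1.8, 0], 0],
  ],
)

```text
time_s: 8.6
ee_pos: [0.4848, 0.1067, 0.058]
eef_rot: [-1.574, -0.0, 1.486]
force: [8.4, -0.4, -1.4]
grip_width: 0.047
```

Run:
```python
from h import *
import pickle
d=snap('wrist'); t0,d0=pickle.load(open('w4.pkl','rb'))
for n,q in (('before',d0),('after',d)):
    hsv=cv2.cvtColor(q['img'],cv2.COLOR_RGB2HSV); m=(hsv[...,0]>12)&(hsv[...,0]<30)&(hsv[...,1]>110)
    P=np.array([pt(q,u,v) for v,u in zip(*np.nonzero(m)) if 150<v<272])
    for s in (1,-1):
        Q=P[(P[:,1]-.106)*s>.02]; Q=Q[Q[:,2]<.1]; print(n,len(Q),np.percentile(Q,[3,50,97],axis=0).round(4).tolist())
a=cv2.resize(d['img'][150:290,220:410],None,fx=4,fy=4,interpolation=cv2.INTER_CUBIC)
cv2.imwrite('pics/w5.png',a[:,:,::-1]); print(ctrl.get_obs()['force'])
```

```text
before 380 [[0.4819, 0.1459, 0.058], [0.4851, 0.1504, 0.0805], [0.496, 0.1561, 0.0815]]
before 361 [[0.4753, 0.0582, 0.0552], [0.4787, 0.0649, 0.08], [0.4884, 0.0698, 0.0816]]
after 374 [[0.4819, 0.1463, 0.0396], [0.485, 0.1506, 0.0626], [0.4963, 0.156, 0.0639]]
after 358 [[0.4754, 0.0584, 0.0386], [0.479, 0.0649, 0.0624], [0.4879, 0.0696, 0.0637]]
[ 8.55772249 -0.23605859 -1.68794116]
```

View pics/w5.png

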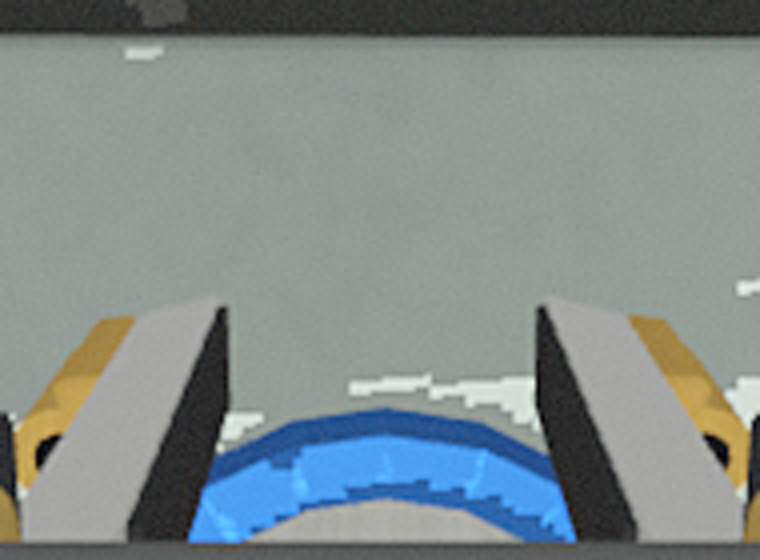

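The ring moved with the fingers: eye tops went from 81 to 63.5 mm, about 17.7 mm of travel, which is past 15. Closing the fingers, then retracting.

Emit:
jog_arm(
  targets=[
    [4.2, [0, 0, 0], 0],
    [3.7, [0, 0, 0], 0],
    [3.2, [0, 0, 0], 0],
    [2.7, [0, 0, 0], 0],
    [2.2, [0, 0, 0], 0],
    [1.5, [0, 0, 0], 0],
    [0.8, [0, 0, 0], 0],
    [0.5, [0, 0, 0], 0],
    [0.5, [0, 0, 0], 0],
  ],
)

```text
time_s: 9.55
ee_pos: [0.4835, 0.1068, 0.0576]
eef_rot: [-1.571, -0.0, 1.486]
force: [0.6, -0.3, -0.1]
grip_width: 0.0054
```

Emit:
jog_arm(
  targets=[
    [0.5, [0, -1, 0], 0],
    [0.5, [0, -3, 0], 0],
    [0.5, [0, -6, 0], 0],
    [0.5, [0, -10, 0], 0],
    [0.5, [0, -14, 3], 0],
    [0.5, [0, -18, 7], 0],
    [0.5, [0, -18, 9], 0],
    [0.5, [0, -18, 9], 0],
    [0.5, [0, -18, 9], 0],
  ],
)

```text
time_s: 10.45
ee_pos: [0.3939, 0.1145, 0.2383]
eef_rot: [-1.572, -0.0, 1.486]
force: [-0.3, 0.8, -0.1]
grip_width: 0.005
```

Run:
```python
from h import *
q=snap('wrist'); save(q,'pics/w6.png')
def mf(p): 
    v=p[:2]-N; c,s=np.cos(YM),np.sin(YM); return np.array([c*v[0]+s*v[1],-s*v[0]+c*v[1],p[2]])
hsv=cv2.cvtColor(q['img'],cv2.COLOR_RGB2HSV)
for nm,m in (('brass',(hsv[...,0]>12)&(hsv[...,0]<30)&(hsv[...,1]>110)),('blue',(hsv[...,0]>100)&(hsv[...,0]<125)&(hsv[...,1]>150))):
    P=np.array([mf(pt(q,u,v)) for v,u in zip(*np.nonzero(m))])
    P=P[(P[:,2]<.1)&(np.abs(P[:,0])<.085)]
    for s in (1,-1):
        k=(P[:,1]*s>0)&(P[:,0]<-.055) if nm=='brass' else (P[:,1]*s>.065)
        if k.sum(): print(nm,s,k.sum(),np.percentile(P[k],[3,50,97],axis=0).round(4).tolist())
```

```text
(no output)
```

View pics/w6.png

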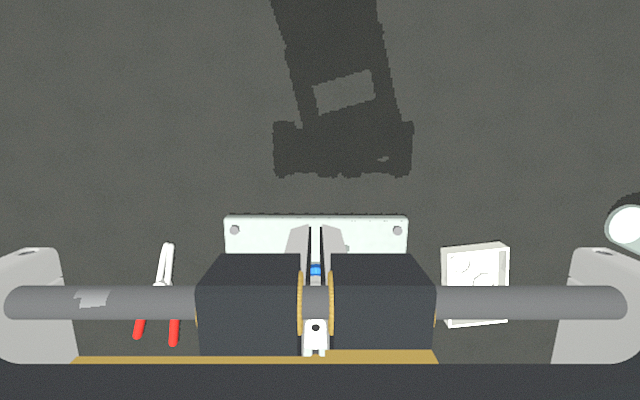

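The gripper hides the ring here; moving forward for a clear view.

Emit:
jog_arm(
  targets=[
    [0.5, [0, -3, -4], 0],
    [0.5, [0, -4, -8], 0],
    [0.5, [0, -4, -12], 0],
    [0.5, [0, -4, -15], 0],
    [0.5, [0, -4, -17], 0],
    [0.5, [0, -4, -17], 0],
    [0.5, [0, -4, -17], 0],
    [0.5, [0, -4, -17], 0],
  ],
)

```text
time_s: 11.3
ee_pos: [0.5628, 0.1001, 0.2773]
eef_rot: [-1.57, 0.0, 1.486]
force: [-0.1, 0.4, -0.5]
grip_width: 0.0049
```

Run:
```python
from h import *
q=snap('wrist'); cv2.imwrite('pics/w7.png',cv2.resize(q['img'][90:290,200:440],None,fx=3,fy=3,interpolation=cv2.INTER_CUBIC)[:,:,::-1])
def mf(p): 
    v=p[:2]-N; c,s=np.cos(YM),np.sin(YM); return np.array([c*v[0]+s*v[1],-s*v[0]+c*v[1],p[2]])
hsv=cv2.cvtColor(q['img'],cv2.COLOR_RGB2HSV)
for nm,m in (('brass',(hsv[...,0]>12)&(hsv[...,0]<30)&(hsv[...,1]>110)),('blue',(hsv[...,0]>100)&(hsv[...,0]<125)&(hsv[...,1]>150))):
    P=np.array([mf(pt(q,u,v)) for v,u in zip(*np.nonzero(m))])
    P=P[(P[:,2]<.1)&(np.abs(P[:,0])<.085)]
    for s in (1,-1):
        k=(P[:,1]*s>0)&(P[:,0]<-.055) if nm=='brass' else (P[:,1]*s>.065)
        if k.sum(): print(nm,s,k.sum(),np.percentile(P[k],[3,50,97],axis=0).round(4).tolist())
```

```text
brass 1 145 [[-0.0725, 0.0285, 0.0407], [-0.0634, 0.0326, 0.0629], [-0.0555, 0.041, 0.0637]]
brass -1 135 [[-0.0724, -0.0353, 0.0599], [-0.0633, -0.0271, 0.0629], [-0.0553, -0.0215, 0.0637]]
blue 1 906 [[-0.0177, 0.0662, 0.0325], [0.0015, 0.0844, 0.0341], [0.0214, 0.1022, 0.0347]]
blue -1 779 [[-0.0175, -0.0969, 0.0328], [0.0019, -0.0812, 0.0339], [0.0214, -0.066, 0.0345]]
```

View pics/w7.png

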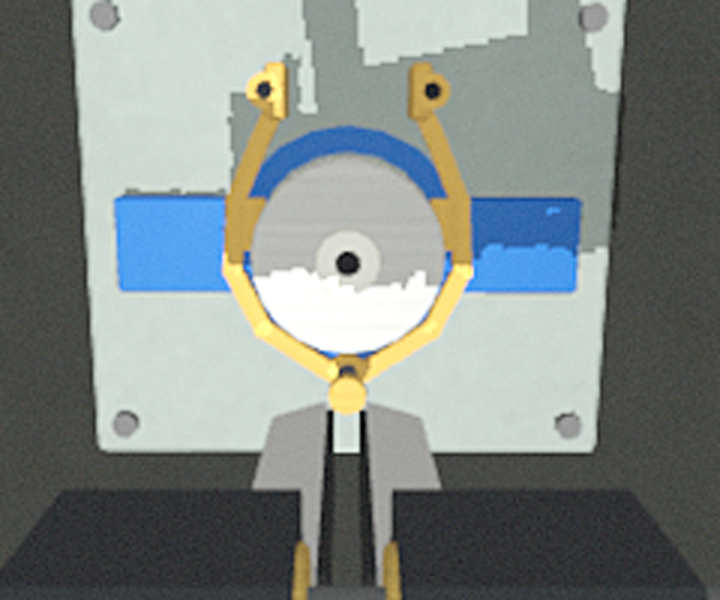

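Both eyes are back at their contracted spacing (y ±0.03 m, as at the start), with eye tops at 63 mm and collar pads at 34 mm. Handing in.

```bash
python3 -c "
from station import ctrl
print(ctrl.hand_in())"
```

```text
the job is handed in; nothing more can be done
None
```

I pressed the collar home by its left tab first, then used the fingertips to spread the snap ring, bring it down past the bead and let it close in the lower groove. The job was handed in at about 11.4 s on the robot's clock (limit 43 s).

- **Collar:** it met its hard stop at 19–23 N. At the last look, both tab tops measured 34 mm, which is the home height.
- **Ring spread:** I opened the fingers to 47 mm, which I take as a gap of about 72 mm between the eyes (66 mm passes the bead, 81 mm is too much). That gap comes from the finger sizes in the text; I did not measure the inner faces directly.
- **Ring travel:** the eye tops went from about 81 mm to 63.5 mm, a travel of about 17.5 mm. The ring counts as below the bead from 15 mm.
- **Ring contracted:** after release, the eye positions matched the starting ones to within about 1.5 mm on each side. The ring's height is right for the lower groove.
- **Forces and neighbours:** the highest wrist force I read was about 24 N, and the final reading showed no contact. The tray and pliers look in place in the wrist views. I did not take a final overview picture of the other things, but the arm stayed clear of them.

One disagreement: the top and wrist cameras put the eyes' centre up to 5 mm apart sideways. I aimed between the two, and the close-up views then showed the fingers centred to about 1 mm.

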